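# Strip a stuck outer beaker off its nested inner one

### The job

Two metal beakers stand upside down, nested and stuck together. Without lifting the inner one, slide the pair along the bench into the stripping fork until the inner beaker's flange is fully home in it under the lips, then pull the outer beaker straight up off it, so that the inner one stays behind in the fork. Set the outer beaker down, not dropped, still mouth down and flat on the floor of the draining tray, and leave the other things on the bench where they are.

Things in the scene. Friction and masses are not known exactly. Their poses are not given: they have to be found in the camera images.
- outer_beaker: Outer of two nested metal beakers, upside down (mouth down, closed end up): plain cylinder 56 mm across (57 at the mouth), 72 mm high, wall 3 mm, 0.1 kg. Origin at the centre of its mouth (lowest plane), z up to its closed end. At the start it covers the inner beaker, mouth 10 mm and closed end 82 mm above the bench. Grip it across the upper half from above.
- inner_beaker: Inner beaker, upside down inside the outer: a flange 84 mm across, 5 mm thick, on the bench; a shoulder 55 mm across up to 10 mm, where the outer's mouth rests; a body 45 mm across up to 66 mm with a rubber band 36-44 mm up that grips the outer. Parting takes 6 to 10 N over the first 35 mm, so the inner (0.15 kg) comes along unless held down. Clear after 60 mm. Origin: centre of underside, z up.
- strip_fork: Aluminium fork fixed to the bench, 135 x 152 x 15 mm, no floor. Its x points from the open mouth into the slot. Mouth flared 30 degrees each side, channel 92 mm wide, ending in a 90 degree vee that centres the flange. Lips 66 mm apart overhang it 8.5 to 15 mm up, from 35 mm before the origin: flange goes under, outer beaker between them. Origin on the bench at the centre of a fully home flange.
- fork_seat (a point): The point on the bench in the fork where the centre of the inner beaker's flange lies when it is home against both faces of the vee (same point as the fork's origin). Its x axis points into the slot.
- fork_mouth (a point): Middle of the fork's flared mouth at bench level, 63 mm from fork_seat on the fork's x axis; a flange whose centre is 110 mm or more from fork_seat on that axis is still wholly outside.
- drain_tray: Square draining tray of steel fixed to the bench, 150 x 150 mm, rim 14 mm high, walls 4 mm, dark drain slots in its floor. Origin at the centre of its underside on the bench, z up. Fork and tray stand one to the left, one to the right; a tall balance (about 0.35 m) fills the middle of the bench beyond x = 0.64 m, so carry across in front of it.
- tray_floor (a point): Centre of the tray's floor, 4 mm above the bench, 142 mm square inside. x and y along the tray's sides.
- mug_white: White porcelain mug with handle, 72 x 99 x 80 mm high, a bystander. Origin at its underside.
- beaker_250: Clear glass beaker with spout, mouth up, 72 x 78 x 92 mm high, a bystander. Origin at its underside.
- forceps: Steel forceps lying flat, 130 x 16 x 9 mm, long side along its own x, a bystander.
- marker_2: Marker pen with blue cap lying flat, 136 x 16 x 14 mm, long side along its own x, a bystander.
- petri_2: Closed petri dish lying flat, 91 mm across, 16 mm high, a bystander. Origin at its underside.

How it is judged:
By the outcome, as a careful person would: the job done as asked, in the order asked, and still so for the second after the job is handed in, with the robot touching nothing.
It also fails if it takes over 70 s, if anything falls off the work surface, if the arm or the gripper's body presses on something with over 40 N, if the wrist force passes 120 N, or if a joint passes its speed limit or range.

### The arm

A 6-joint arm with a two-finger parallel gripper is mounted at the origin on a cart in front of the work surface, level with it; the furniture and walls round the work are solid. World frame = base frame: x ahead of the robot, y to its left, z up, the work surface at z = 0. Lengths are in mm, angles in rad, forces in N, time in s.
With the tool pointing down it reaches from about 350 to 775 mm from the base axis. Payload 7.3 kg.
Tool frame: the origin (TCP) lies on the mounting face of the last link; the fingertips stand 178 mm ahead of it and the grasp point (between the pads) lies 159 mm ahead of it; z points along the fingers, y is the line along which they close (so a half turn about z gives the same grasp; the last joint's range is limited). The gripper opens to 92 mm and grips with 3 to 60 N. Pads are 19 mm wide; open, the fingers measure 130 mm over their backs; the gripper's body (75 mm by 190 mm) begins 47 mm behind the grasp point.
Start: joints at [-1.379, 0.342, 1.524, -0, 1.275, -0.146], TCP at [174.011, -495.326, 404.741] pointing down, gripper open.
Joint ranges: [-2.53, 2.53], [-0.77, 2.02], [0.04, 2.7], [-1, 4.14], [0.28, 2.66], [-3.11, 3.11]. Speed limits (rad/s): [2.57, 2.57, 3.14, 3.14, 3.14, 3.14].

### API

Orientations are given as [roll, pitch, yaw] about the fixed x, y, z axes, in that order (R = Rz(yaw) Ry(pitch) Rx(roll)).
In Python, from plant import bot, capture, get_obs gives the robot as it stands (bot), with the cameras as plain functions and the readings as plain functions.
- The arm moves only by the shell command python3 shift.py FILE, which reads ROWS from the file FILE. ROWS is a JSON list of rows, 1 to 5 of them, each of 5 numbers: the finger opening in mm, then dx, dy, dz in a scale on which 1.0 is 800 mm, then a turn about the tool's z in shares of 90 degrees (1.0 is 90 degrees); each row is the pose to reach, as a shift and turn from the pose commanded when the command began, along the tool's axes at that moment; what a row does not reach only later rows make up. A row lasts 1/8 s, in which the tool goes at most 62.5 mm and 0.188 rad, less where a joint would pass 70% of its speed; a pose out of reach is approached as far as the arm can. The fingers move at their own pace and stop on an object; the grip force is fixed at half the most. Time passes only in rows, so rows that do not move let the fingers close. It prints the time, the measured TCP pose, the force, the opening and the grip force at its end. Input that does not fit is refused with a message, and nothing moves.
- get_obs(): the state, without advancing time (a new reading comes with each control period).
- capture(name): name is "side" or "top" or "wrist"; returns a dict with "color" (400x640x3 uint8, red, green, blue), "K" (3x3 intrinsics, pixels), "R" (3x3) and "t" (3): a world point X has camera coordinates R X + t. Camera axes: x right, y down, z forward; pixel columns grow to the right and rows downward; lengths in mm; the calibration is good to about 2 mm. A picture is of the moment at which its call begins. There is no depth.
- bot.close_job(): hands the job in; it is judged then, once.
The state is a dict: "time": time; "joint_positions": joint angles; "dq": joint speeds; "tau": joint torques, N m; "tool_pos": TCP position; "tcp_rot": TCP orientation; "contact_force": force on the tool from outside, world axes, zero at the start; "moment": the same for the moment, N m; "grip_width": finger opening in mm; "finger_force": force on a finger pad.
Only numpy, scipy, OpenCV 4.12 (cv2) and the standard library are available. Lean on these libraries where they do the work, as an engineer would, in place of code of your own. Each camera call takes 0.05 s, during which the arm holds its last target. There are 200 camera calls.

## Working session

There is one attempt and no reset: what is moved stays moved. The work goes in short steps, Python scripts to look and compute and a shell command to move; the robot and the scene stay as the last step left them, time stands still between calls to the robot, and variables do not carry over. Pictures are saved under pics/ and viewed, at most 10 in all, crops included, and the job is handed in when it is done.

```bash
ls; mkdir -p pics
python3 - <<'E'
from plant import bot, capture, get_obs
import cv2
o=get_obs();print(o['time'],o['tool_pos'],o['tcp_rot'],o['grip_width'])
import numpy as np
for n in ('top','side'):
    c=capture(n);cv2.imwrite(f'pics/{n}1.png',c['color'][:,:,::-1]);print(n,c['K'].tolist(),np.round(c['R'],3).tolist(),c['t'],-c['R'].T@c['t'])
E
```

```text
pics
plant.py
shift.py
0.0 [ 173.982682   -495.19413266  404.04004215] [-3.14005599e+00 -2.45450268e-04  3.37798738e-01] 91.60754004202407
top [[369.39511075934445, 0.0, 317.657086687928], [0.0, 369.39511075934445, 200.8681337366699], [0.0, 0.0, 1.0]] [[-0.016, -1.0, -0.006], [-0.996, 0.017, -0.082], [0.082, 0.005, -0.997]] [   1.30732787  499.42125332 1139.49363065] [ 403.88867005  -12.3265694  1176.68646187]
side [[485.4949096484273, 0.0, 318.67571139926355], [0.0, 485.4949096484273, 205.26957849741683], [0.0, 0.0, 1.0]] [[0.999, -0.051, 0.001], [-0.025, -0.503, -0.864], [0.044, 0.863, -0.503]] [-512.51020755   60.7617627  1271.37005813] [  456.81993078 -1092.71786914   692.83745472]
```

View pics/top1.png

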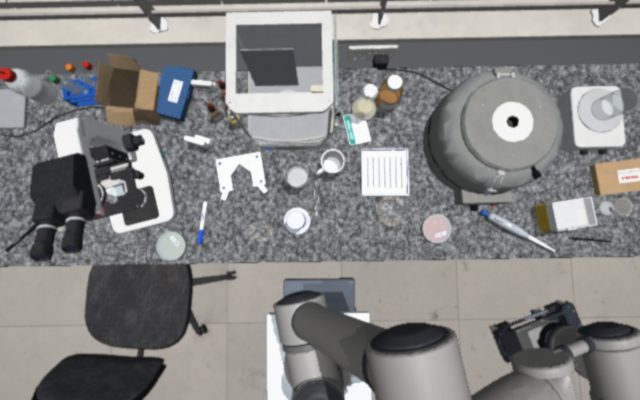

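View pics/side1.png

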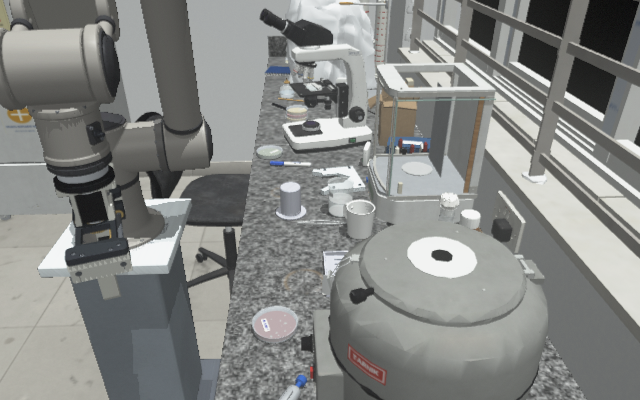

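Top view: the pair stands at about (297,220) and the fork at (241,175) opening towards the robot. The tray is at (385,172), the mug at (332,160) and the glass beaker at (297,177). I'll enlarge this area.

```bash
cat > h.py <<'E'
import numpy as np,cv2
from plant import bot, capture, get_obs
def ray(c,u,v,z):
    d=c['R'].T@np.linalg.inv(c['K'])@np.array([u,v,1.]); o=-c['R'].T@c['t']
    return (o+d*(z-o[2])/d[2])
def proj(c,X):
    p=c['K']@(c['R']@np.asarray(X,float)+c['t']); return p[:2]/p[2]
E
python3 - <<'E'
from h import *
a=cv2.imread('pics/top1.png')[135:260,200:420]
b=cv2.imread('pics/side1.png')[150:300,240:420]
cv2.imwrite('pics/topz.png',cv2.resize(a,None,fx=3.6,fy=3.6,interpolation=2))
cv2.imwrite('pics/sidez.png',cv2.resize(b,None,fx=4,fy=4,interpolation=2))
c=capture('top')
for n,u,v,z in [('cup top',297,220,82),('flange',297,220,5),('fork',241,175,15),('tray',385,172,14),('mug',332,160,80),('glass',297,177,50)]: print(n,ray(c,u,v,z).round())
E
```

```text
cup top [438.  55.  82.]
flange [441.  60.   5.]
fork [586. 235.  15.]
tray [ 588. -222.   14.]
mug [617. -52.  80.]
glass [572.  55.  50.]
```

View pics/topz.png

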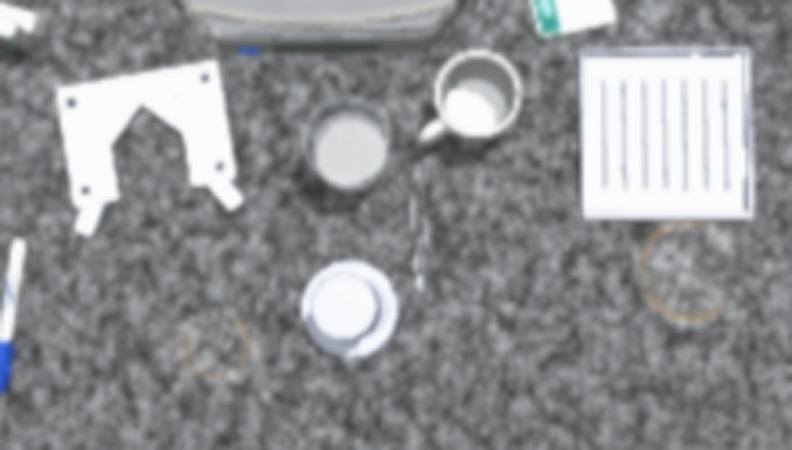

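View pics/sidez.png

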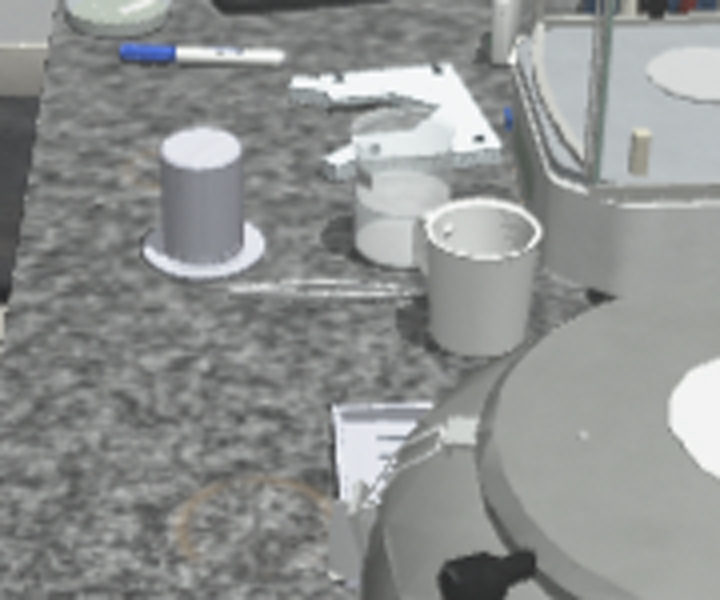

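The enlarged top view shows the fork with its rear edge at zoom (58,88)–(216,62) and flared tips towards the robot. The pair is at (347,308), the forceps at (418,230) and the tray at (665,133). Next I'll measure contours.

Run:
```python
from h import *
cs=capture('top');im=cs['color']
g=im.min(2);m=((g>185)*255).astype(np.uint8)
cn,_=cv2.findContours(m,cv2.RETR_EXTERNAL,cv2.CHAIN_APPROX_NONE)
for k in cn:
    a=cv2.contourArea(k);x,y,w,h=cv2.boundingRect(k)
    if a<60 or not(200<x<420 and 130<y<260):continue
    r=cv2.minAreaRect(k);print(a,(x,y,w,h),np.round(r[0],1),np.round(r[1],1),round(r[2],1))
    c=r[0]
    if x<250:
        P=np.array([ray(cs,u,v,15)[:2] for u,v in k[:,0]])
        R=cv2.minAreaRect(P.astype(np.float32));print('fork rect',R,cv2.boxPoints(R).round(1).tolist())
        # rear edge: points near max along x-ish axis, iterate
        th=0.17
        for _ in range(5):
            ax=np.array([np.cos(th),np.sin(th)]);n=np.array([-ax[1],ax[0]])
            s=P@ax;q=P@n;e=(s>s.max()-6)&(abs(q-np.median(q))<55)
            vx,vy,x0,y0=cv2.fitLine(P[e].astype(np.float32),2,0,.01,.01).ravel()
            d=np.array([vx,vy]);d*=np.sign(d@n);th=np.arctan2(-d[0],d[1])
        b=(s>s.max()-70)&(s<s.max()-15)
        qr=[np.median(q[b&(abs(q-q[b].min())<6)]),np.median(q[b&(abs(q-q[b].max())<6)])]
        print('yaw',th,'rear',np.array([x0,y0])@ax,'s',s.min(),s.max(),'sides',qr,'q',q.min(),q.max())
        seat=ax*((s.min()+s.max())/2-4.5)+n*np.mean(qr);print('seat',seat,'mid q',(q.min()+q.max())/2)
    elif 280<x<310 and y>200:
        E=cv2.fitEllipse(cv2.convexHull(k));print('pair',E,ray(cs,*E[0],5))
    elif x>350: print('tray',ray(cs,*c,12))
```

```text
445.0 (284, 207, 26, 27) [297.9 219.1] [25.7 23. ] 42.5
pair ((296.81207275390625, 220.2431640625), (25.90141487121582, 26.31378746032715), 168.20440673828125) [440.14018426  60.25884988   5.        ]
251.5 (288, 168, 19, 19) [297. 177.] [18. 18.] 90.0
1129.0 (216, 152, 51, 48) [240.5 175.4] [41.4 46.2] 80.5
fork rect ((585.7450561523438, 236.66708374023438), (132.8777618408203, 145.90187072753906), 9.02900218963623) [[508.70001220703125, 298.29998779296875], [531.5999755859375, 154.1999969482422], [662.7999877929688, 175.0], [639.9000244140625, 319.1000061035156]]
yaw 0.15603194 rear 680.09717 s 548.874501267449 681.8141183534041 sides [np.float64(71.07616552901332), np.float64(214.01195092972122)] q 69.73204508742543 215.61847788226018
seat [581.27229107 235.73733394] mid q 142.6752614848428
245.0 (317, 149, 28, 25) [330.2 160.6] [23.3 27.8] 86.6
2028.5 (361, 148, 49, 48) [385.  171.5] [47. 48.] 90.0
tray [ 590.24437512 -222.55352428   12.        ]
87.0 (254, 134, 71, 7) [289.  137.3] [ 5.7 70. ] 89.1
```

Units first: shifts go in shares of 800 mm and turns go in shares of 90 degrees. So 220 mm is 0.275, -218 mm is -0.2725.

```bash
echo '[[92, 0.275, -0.2725, 0.0125, 0], [92, 0.275, -0.2725, 0.0125, 0], [92, 0.275, -0.2725, 0.0125, 0], [92, 0.275, -0.2725, 0.0125, 0], [92, 0.275, -0.2725, 0.0125, 0]]' > path.dat && python3 shift.py path.dat
cat > go.py <<'E'
import sys;from h import *
from scipy.spatial.transform import Rotation as S
o=get_obs();p=np.array(o['tool_pos']);t=np.array([float(a) for a in sys.argv[1:4]])
R=S.from_euler('xyz',o['tcp_rot']).as_matrix()
print('t',o['time'],'p',p.round(1),'yaw',round(o['tcp_rot'][2],3),'F',np.round(o['contact_force'],1),'shift',(R.T@(t-p)).round(1))
E
python3 go.py 440 60 300
```

```text
time: 0.82
tool_pos: [309.7, -214.8, 394.8]
tcp_rot: [3.141, -0.0, 0.337]
contact_force: [1.3, 0.6, 0.5]
grip_width: 91.6
finger_force: 0.0
t 0.825 p [ 309.7 -214.8  394.8] yaw 0.337 F [1.3 0.6 0.5] shift [ 213.9 -216.3   94.7]
```

In the tool's units: -216 mm is -0.27, 214 mm is 0.2675, 0.18 rad is 0.1146.

```bash
echo '[[92, 0.2675, -0.27, 0.1175, 0.1146], [92, 0.2675, -0.27, 0.1175, 0.1146], [92, 0.2675, -0.27, 0.1175, 0.1146], [92, 0.2675, -0.27, 0.1175, 0.1146], [92, 0.2675, -0.27, 0.1175, 0.1146]]' > path.dat && python3 shift.py path.dat
python3 go.py 440 60 300
python3 - <<'E'
from h import *
c=capture('wrist');cv2.imwrite('pics/w1.png',c['color'][:,:,::-1])
print(-c['R'].T@c['t'], proj(c,[440,60,82]),proj(c,[440,60,5]))
E
```

```text
time: 1.45
tool_pos: [433.3, 45.2, 305.3]
tcp_rot: [3.141, -0.001, 0.158]
contact_force: [0.5, -1.4, 0.0]
grip_width: 92.0
finger_force: 0.0
t 1.45 p [433.3  45.2 305.3] yaw 0.158 F [ 0.5 -1.4  0. ] shift [  8.9 -13.5   5.3]
[515.47095167  58.48709064 285.35018948] [305.94110115 211.4807814 ] [310.33987092 185.87531591]
```

View pics/w1.png

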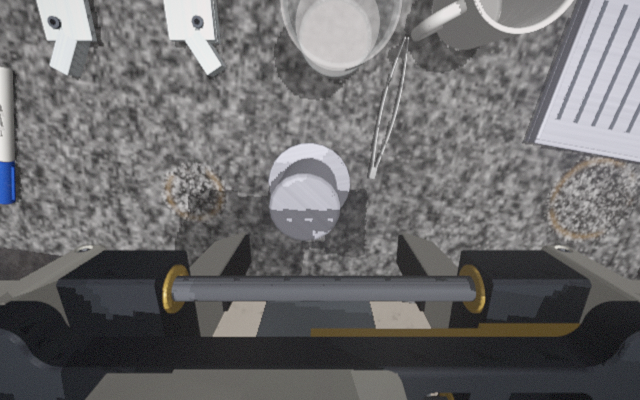

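The wrist view shows the cup top at about (305,207) and the flange at about (309,185). Both agree with the projected (306,211) and (310,186), so I'll descend.

```bash
echo '[[92, 0, 0, 0, 0], [92, 0, 0, 0, 0]]' > path.dat && python3 shift.py path.dat >/dev/null; python3 go.py 440 60 221
```

```text
t 1.75 p [432.5  42.6 305.9] yaw 0.157 F [-0.  -0.  -0.1] shift [ 10.1 -16.   84.9]
```

In the tool's units: 85 mm is 0.1063, 40 mm is 0.05.

```bash
echo '[[92, 0.0125, -0.02, 0, 0], [92, 0.0125, -0.02, 0.05, 0], [92, 0.0125, -0.02, 0.1063, 0], [92, 0.0125, -0.02, 0.1063, 0], [92, 0.0125, -0.02, 0.1063, 0]]' > path.dat && python3 shift.py path.dat >/dev/null; python3 go.py 440 60 221;  echo '[[50, 0, 0, 0, 0], [50, 0, 0, 0, 0], [50, 0, 0, 0, 0], [50, 0, 0, 0, 0], [50, 0, 0, 0, 0]]' > path.dat && python3 shift.py path.dat; python3 go.py 466 218 221
```

```text
t 2.375 p [440.7  59.7 222.2] yaw 0.156 F [-0.8 -1.   0.4] shift [-0.6 -0.4  1.2]
time: 3.0
tool_pos: [440.1, 60.7, 221.0]
tcp_rot: [-3.142, -0.0, 0.158]
contact_force: [-1.3, -0.0, 3.7]
grip_width: 55.5
finger_force: 30.0
t 3.0 p [440.1  60.7 221. ] yaw 0.158 F [-1.3 -0.   3.7] shift [  50.3 -151.3   -0. ]
```

In the tool's units: -135 mm is -0.1688, -110 mm is -0.1375.

```bash
echo '[[50, 0.01, -0.0313, 0, 0], [50, 0.0225, -0.0663, 0, 0], [50, 0.0338, -0.1025, 0, 0], [50, 0.045, -0.1375, 0, 0], [50, 0.0563, -0.1688, 0, 0]]' > path.dat && python3 shift.py path.dat;  python3 go.py 467.7 217.9 221
```

```text
time: 3.62
tool_pos: [463.4, 201.5, 221.0]
tcp_rot: [3.14, 0.0, 0.159]
contact_force: [-0.8, -6.5, 6.1]
grip_width: 55.6
finger_force: 30.0
t 3.625 p [463.4 201.5 221. ] yaw 0.159 F [-0.8 -6.5  6.1] shift [  6.9 -15.5  -0. ]
```

In the tool's units: -15.5 mm is -0.0194, -10 mm is -0.0125.

```bash
echo '[[50, 0.005, -0.0125, 0, 0], [50, 0.0075, -0.0194, 0, 0], [50, 0.0075, -0.0194, 0, 0], [50, 0.0075, -0.0194, 0, 0]]' > path.dat && python3 shift.py path.dat;  python3 go.py 581 236 221
python3 - <<'E'
from h import *
c=capture('wrist');cv2.imwrite('pics/w2.png',c['color'][:,:,::-1])
ax=np.array([np.cos(.156),np.sin(.156),0]);n=np.array([-ax[1],ax[0],0]);s=np.array([581,236,0.])
for a,b,z in[(-35,33,15),(-35,-33,15),(46.7,0,15),(0,0,0)]:print(proj(c,s+a*ax+b*n+[0,0,z]).round(1))
p=get_obs()['tool_pos'];print('flange',proj(c,[p[0],p[1],5]+42*ax),proj(c,[p[0],p[1],5]+42*n),proj(c,[p[0],p[1],5]-42*n))
E
```

```text
time: 4.12
tool_pos: [466.8, 217.2, 221.0]
tcp_rot: [-3.142, -0.0, 0.158]
contact_force: [-1.7, -0.0, 5.6]
grip_width: 56.1
finger_force: 30.0
t 4.125 p [466.8 217.2 221. ] yaw 0.158 F [-1.7 -0.   5.6] shift [115.7  -0.6  -0. ]
[270.6 114.3]
[374.6 114.6]
[322.8 -41.6]
[322.8  57.7]
flange [323.77091813 171.15088657] [268.04249307 225.6772357 ] [379.18836726 225.92874056]
```

View pics/w2.png

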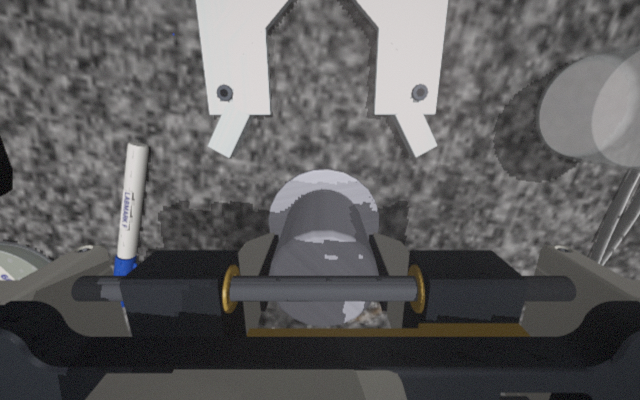

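The lips' corners are at (270,114) and (375,114), the flange is centred at u=324, and its front edge is at v=169. All match the prediction, so I'll slide in.

In the tool's units: 98 mm is 0.1225, 82 mm is 0.1025.

```bash
echo '[[50, 0.0225, 0, 0, 0], [50, 0.0475, 0, 0, 0], [50, 0.075, 0, 0, 0], [50, 0.1025, 0, 0, 0], [50, 0.1225, -0.0006, 0, 0]]' > path.dat && python3 shift.py path.dat;echo '[[50, 0.0075, 0, 0, 0], [50, 0.0125, 0, 0, 0], [50, 0.0125, 0, 0, 0]]' > path.dat && python3 shift.py path.dat;  python3 go.py 581 236 221
```

```text
time: 4.8
tool_pos: [563.0, 232.9, 221.1]
tcp_rot: [3.141, 0.004, 0.158]
contact_force: [-10.1, -2.1, 13.3]
grip_width: 55.6
finger_force: 30.0
time: 5.18
tool_pos: [572.6, 234.5, 221.0]
tcp_rot: [3.141, 0.003, 0.158]
contact_force: [-6.5, -0.4, 10.0]
grip_width: 55.9
finger_force: 30.0
t 5.175 p [572.6 234.5 221. ] yaw 0.158 F [-6.5 -0.4 10. ] shift [ 8.6 -0.2  0. ]
```

In the tool's units: 5 mm is 0.0063, 3 mm is 0.0038.

```bash
echo '[[50, 0.0038, 0, 0, 0], [50, 0.0063, 0, 0, 0], [50, 0.0063, 0, 0, 0]]' > path.dat && python3 shift.py path.dat;python3 go.py 581 236 221;echo '[[50, 0.0025, 0, 0, 0], [50, 0.0025, 0, 0, 0]]' > path.dat && python3 shift.py path.dat;  python3 go.py 581 236 221
```

```text
time: 5.55
tool_pos: [577.3, 235.3, 221.1]
tcp_rot: [3.141, 0.004, 0.158]
contact_force: [-6.6, -1.4, 9.9]
grip_width: 55.5
finger_force: 30.0
t 5.55 p [577.3 235.3 221.1] yaw 0.158 F [-6.6 -1.4  9.9] shift [ 3.8 -0.2  0.1]
time: 5.8
tool_pos: [579.2, 235.6, 221.0]
tcp_rot: [3.141, 0.004, 0.158]
contact_force: [-7.7, -0.7, 9.9]
grip_width: 55.8
finger_force: 30.0
t 5.8 p [579.2 235.6 221. ] yaw 0.158 F [-7.7 -0.7  9.9] shift [ 1.8 -0.1  0. ]
```

In the tool's units: 1 mm is 0.0013.

```bash
for i in 1; do echo '[[50, 0.0013, 0, 0, 0], [50, 0.0013, 0, 0, 0]]' > path.dat && python3 shift.py path.dat|grep -E 'pos|contact'; echo '[[50, 0.0013, 0, 0, 0], [50, 0.0013, 0, 0, 0]]' > path.dat && python3 shift.py path.dat|grep -E 'pos|contact';echo '[[50, 0.0013, 0, 0, 0], [50, 0.0013, 0, 0, 0]]' > path.dat && python3 shift.py path.dat|grep -E 'pos|contact'; done
```

```text
tool_pos: [580.0, 235.7, 221.0]
contact_force: [-8.3, -0.3, 11.3]
tool_pos: [581.0, 235.9, 221.1]
contact_force: [-8.4, -0.4, 11.2]
tool_pos: [581.5, 236.0, 221.1]
contact_force: [-10.4, -1.8, 13.0]
```

```bash
echo '[[50, 0.0013, 0, 0, 0], [50, 0.0013, 0, 0, 0]]' > path.dat && python3 shift.py path.dat|grep -E 'pos|rot|contact'; echo '[[50, 0.0013, 0, 0, 0], [50, 0.0013, 0, 0, 0]]' > path.dat && python3 shift.py path.dat|grep -E 'pos|rot|contact'
```

```text
tool_pos: [582.0, 236.1, 221.1]
tcp_rot: [3.141, 0.008, 0.158]
contact_force: [-13.2, -2.9, 15.7]
tool_pos: [583.0, 236.4, 221.1]
tcp_rot: [3.141, 0.008, 0.158]
contact_force: [-13.7, -2.2, 15.6]
```

Run:
```python
from h import *
c=capture('wrist');d=capture('side')
a=c['color'][:,:,::-1];cv2.imwrite('pics/w3.png',np.vstack([a[60:360,140:500]]))
ax=np.array([np.cos(.156),np.sin(.156),0]);n=np.array([-ax[1],ax[0],0]);s=np.array([581,236,0.])
u,v=proj(d,s+[0,0,40]);u,v=int(u),int(v);b=d['color'][v-60:v+60,u-80:u+80,::-1]
w=cv2.resize(b,(400,300),interpolation=2)
cv2.imwrite('pics/c3.png',np.hstack([cv2.resize(a[60:360,140:500],(400,333))[:300],w]))
for a,b,z in[(-35,33,15),(-35,-33,15),(46.7,0,15)]:print(proj(c,s+a*ax+b*n+[0,0,z]).round(1))
```

```text
[280.2 273.5]
[366.8 273.7]
[323.8 167.9]
```

View pics/c3.png

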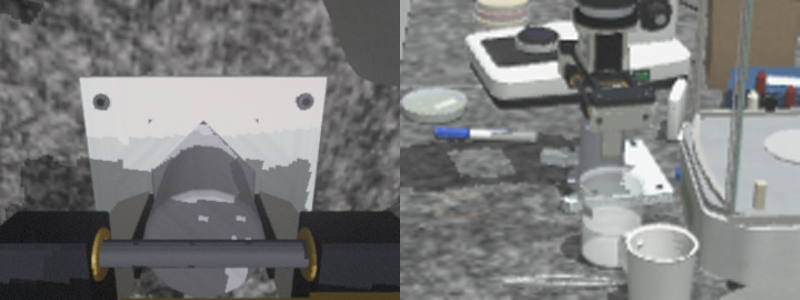

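The wrist view (left) shows the flange under the lips with its front edge near the vee apex at crop (203,125). The outer beaker sits between the lips. I'll check the gap numerically along the axis.

Run:
```python
from h import *
c=capture('wrist');im=c['color'].astype(int)
ax=np.array([np.cos(.156),np.sin(.156),0]);s=np.array([581,236,0.])
p=get_obs()['tool_pos']
for v in range(158,200): print(v,im[v,320:328].mean(0).round(0).tolist(), round((ray(c,323.8,v,5)-s)@ax,1),round((ray(c,323.8,v,15)-s)@ax,1))
```

```text
158 [219.0, 215.0, 214.0] 51.6 53.4
159 [219.0, 215.0, 214.0] 50.9 52.7
160 [219.0, 214.0, 214.0] 50.2 52.0
161 [219.0, 215.0, 215.0] 49.5 51.3
162 [218.0, 214.0, 214.0] 48.8 50.7
163 [219.0, 215.0, 214.0] 48.1 50.0
164 [219.0, 215.0, 214.0] 47.4 49.3
165 [219.0, 214.0, 214.0] 46.7 48.7
166 [219.0, 215.0, 214.0] 46.0 48.0
167 [219.0, 215.0, 214.0] 45.3 47.3
168 [213.0, 210.0, 209.0] 44.5 46.6
169 [192.0, 189.0, 188.0] 43.8 45.9
170 [162.0, 159.0, 159.0] 43.1 45.3
171 [146.0, 144.0, 147.0] 42.4 44.6
172 [177.0, 176.0, 183.0] 41.7 43.9
173 [200.0, 199.0, 208.0] 40.9 43.2
174 [196.0, 195.0, 204.0] 40.2 42.5
175 [194.0, 193.0, 202.0] 39.5 41.8
176 [195.0, 194.0, 203.0] 38.7 41.1
177 [195.0, 194.0, 202.0] 38.0 40.4
178 [194.0, 194.0, 203.0] 37.3 39.7
179 [195.0, 194.0, 203.0] 36.5 39.0
180 [193.0, 192.0, 201.0] 35.8 38.3
181 [184.0, 183.0, 192.0] 35.1 37.6
182 [176.0, 176.0, 184.0] 34.3 36.9
183 [175.0, 174.0, 182.0] 33.6 36.2
184 [175.0, 174.0, 182.0] 32.8 35.5
185 [176.0, 174.0, 183.0] 32.1 34.8
186 [176.0, 176.0, 184.0] 31.4 34.1
187 [177.0, 176.0, 185.0] 30.6 33.4
188 [175.0, 175.0, 183.0] 29.9 32.7
189 [175.0, 174.0, 182.0] 29.1 32.0
190 [169.0, 168.0, 176.0] 28.3 31.2
191 [146.0, 145.0, 153.0] 27.6 30.5
192 [115.0, 114.0, 119.0] 26.8 29.8
193 [106.0, 105.0, 108.0] 26.1 29.1
194 [106.0, 104.0, 109.0] 25.3 28.4
195 [107.0, 104.0, 109.0] 24.6 27.6
196 [106.0, 104.0, 108.0] 23.8 26.9
197 [104.0, 103.0, 108.0] 23.0 26.2
198 [104.0, 103.0, 108.0] 22.3 25.5
199 [105.0, 103.0, 108.0] 21.5 24.7
```

```bash
cat > gap.py <<'E'
from h import *
c=capture('wrist');im=c['color'].astype(int)
ax=np.array([np.cos(.156),np.sin(.156),0]);s=np.array([581,236,0.])
o=get_obs();print(o['time'],((np.array(o['tool_pos'])-s)@ax).round(2),np.array(o['tcp_rot']).round(4),np.round(o['contact_force'],1))
g=im[:,320:328].mean((1,2));u=lambda a:round((ray(c,323.8,a[0],a[1])-s)@ax,2)
v0=int(proj(c,s+46.7*ax+[0,0,15])[1]);k=v0+np.argmin(g[v0-4:v0+9])-4
f=lambda lvl,r:next(v+(g[v]-lvl)/(g[v]-g[v+r]) *r for v in range(k+10*(-r),k,r) if g[v]>lvl>=g[v+r])
a=f(170,1);b=f(170,-1);print('lip apex',u((a,15)),'flange front',u((b,5)))
E
python3 gap.py;echo '[[50, 0.0019, 0, 0, 0], [50, 0.0019, 0, 0, 0], [50, 0.0019, 0, 0, 0]]' > path.dat && python3 shift.py path.dat >/dev/null;python3 gap.py
```

```text
7.25 2.01 [3.1414 0.0079 0.158 ] [-14.5  -1.8  15. ]
lip apex 45.49 flange front 41.84
7.675 3.01 [3.1413 0.0097 0.1581] [-16.2  -1.8  17.8]
lip apex 45.4 flange front 41.79
```

The flange front stays at 41.8 mm while the tool moves on and the force rises, so it is home. I'll ease off slightly and pull up.

In the tool's units: -1.5 mm is -0.0019.

```bash
echo '[[50, -0.0019, 0, 0, 0], [50, -0.0019, 0, 0, 0]]' > path.dat && python3 shift.py path.dat >/dev/null;python3 gap.py; echo '[[50, 0, 0, -0.0063, 0], [50, 0, 0, -0.0125, 0], [50, 0, 0, -0.0188, 0], [50, 0, 0, -0.0188, 0]]' > path.dat && python3 shift.py path.dat; python3 gap.py
```

```text
7.975 2.2 [3.1414 0.0072 0.158 ] [-13.9  -1.8  14.1]
lip apex 45.33 flange front 41.89
time: 8.48
tool_pos: [584.6, 236.4, 235.5]
tcp_rot: [3.141, 0.003, 0.158]
contact_force: [-6.5, -0.8, -3.6]
grip_width: 55.8
finger_force: 30.0
8.525 3.66 [3.1412e+00 3.0000e-03 1.5780e-01] [-6.5 -1.6 -3.9]
lip apex 45.39 flange front 42.14
```

In the tool's units: -32 mm is -0.04, -24 mm is -0.03.

```bash
echo '[[50, -0.0013, 0, -0.01, 0], [50, -0.0025, 0, -0.02, 0], [50, -0.0025, 0, -0.03, 0], [50, -0.0025, 0, -0.04, 0], [50, -0.0025, 0, -0.04, 0]]' > path.dat && python3 shift.py path.dat; python3 gap.py;  echo '[[50, 0, 0, -0.0188, 0], [50, 0, 0, -0.0375, 0], [50, 0, 0, -0.0625, 0], [50, 0, 0, -0.0875, 0], [50, 0, 0, -0.0938, 0]]' > path.dat && python3 shift.py path.dat
python3 - <<'E'
from h import *
d=capture('side');u,v=map(int,proj(d,[581,236,70]))
cv2.imwrite('pics/s4.png',cv2.resize(d['color'][v-80:v+70,u-90:u+90,::-1],None,fx=3.3,fy=3.3))
E
python3 go.py 475 200 345
```

```text
time: 9.15
tool_pos: [583.8, 236.4, 269.8]
tcp_rot: [-3.141, -0.004, 0.158]
contact_force: [-2.9, -0.4, 0.3]
grip_width: 55.9
finger_force: 30.0
9.2 2.51 [-3.1414e+00 -2.2000e-03  1.5770e-01] [-2.9  0.1  0.4]
lip apex 44.67 flange front 42.72
time: 9.82
tool_pos: [583.7, 236.4, 345.2]
tcp_rot: [-3.141, -0.005, 0.158]
contact_force: [0.0, 0.3, -0.8]
grip_width: 55.7
finger_force: 30.0
t 9.875 p [583.5 236.3 344.8] yaw 0.158 F [-0.  -0.2 -0.9] shift [-112.9   18.8   -0.6]
```

View pics/s4.png

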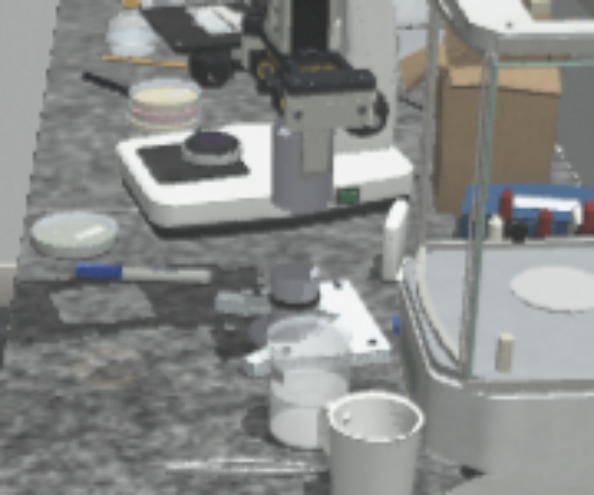

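The side view shows the inner beaker staying in the fork at (295,285) and the outer hanging clear above it at (302,165). Now I'll carry it back and across.

In the tool's units: -113 mm is -0.1413, -90 mm is -0.1125.

```bash
echo '[[50, -0.05, 0.0075, 0, 0], [50, -0.1125, 0.0188, 0, 0], [50, -0.1413, 0.0238, 0, 0], [50, -0.1413, 0.0238, 0, 0]]' > path.dat && python3 shift.py path.dat|grep pos; python3 go.py 475 -220 345
```

```text
tool_pos: [473.5, 199.5, 342.7]
t 10.375 p [473.5 199.5 342.7] yaw 0.158 F [ 0.1  0.3 -1.4] shift [-64.5 414.5  -2.2]
```

In the tool's units: 270 mm is 0.3375, 213 mm is 0.2663.

```bash
echo '[[50, -0.0075, 0.05, -0.0025, 0], [50, -0.0188, 0.1225, -0.0025, 0], [50, -0.03, 0.1938, -0.0025, 0], [50, -0.0413, 0.2663, -0.0025, 0], [50, -0.0525, 0.3375, -0.0025, 0]]' > path.dat && python3 shift.py path.dat|grep pos; python3 go.py 475 -220 345
```

```text
tool_pos: [476.5, -75.7, 344.7]
t 11.0 p [476.5 -75.7 344.7] yaw 0.158 F [ 0.4 -1.2 -0.6] shift [-24.1 142.3  -0.2]
```

In the tool's units: 145 mm is 0.1813, 100 mm is 0.125.

```bash
echo '[[50, -0.0088, 0.0563, 0, 0], [50, -0.02, 0.125, 0, 0], [50, -0.0275, 0.1813, 0, 0], [50, -0.0275, 0.1813, 0, 0]]' > path.dat && python3 shift.py path.dat|grep pos; python3 go.py 590 -222.5 290
```

```text
tool_pos: [477.3, -223.6, 344.2]
t 11.5 p [ 477.3 -223.6  344.2] yaw 0.154 F [ 0.4  0.3 -1.4] shift [111.5  16.1  54.3]
```

In the tool's units: 111 mm is 0.1388, 85 mm is 0.1063.

```bash
echo '[[50, 0.05, 0.0063, 0, 0], [50, 0.1063, 0.015, 0, 0], [50, 0.1388, 0.02, 0.0313, 0], [50, 0.1388, 0.02, 0.0675, 0], [50, 0.1388, 0.02, 0.0675, 0]]' > path.dat && python3 shift.py path.dat|grep pos; python3 go.py 590 -222.5 217
python3 - <<'E'
from h import *
c=capture('top');d=capture('side')
a=c['color'][120:220,330:450,::-1];b=d['color'][150:300,250:430,::-1]
cv2.imwrite('pics/p5.png',np.hstack([cv2.resize(a,(380,317)),cv2.resize(b,(380,317))]))
E
```

```text
tool_pos: [588.9, -217.3, 287.7]
t 12.125 p [ 588.9 -217.3  287.7] yaw 0.159 F [ 0.5 -0.7 -0.7] shift [ 0.7  5.5 70.7]
```

View pics/p5.png

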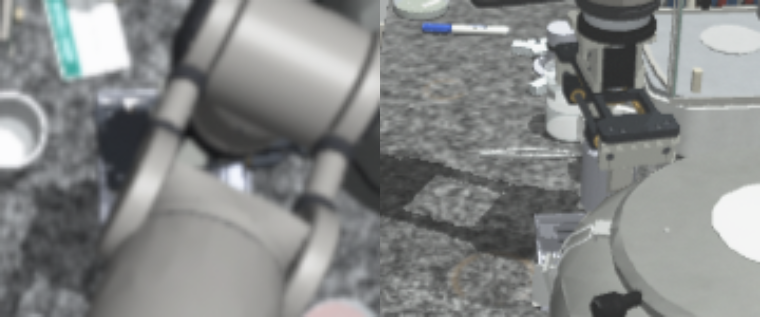

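The beaker hangs over the tray. The big drum may be close to the gripper's right end, so I'll triangulate it before lowering.

Run:
```python
from h import *
c=capture('top');d=capture('side')
P=[x['K']@np.c_[x['R'],x['t']] for x in(c,d)]
X=cv2.triangulatePoints(P[0],P[1],np.array([[513.],[121]]),np.array([[442.],[256]])).ravel();X=X[:3]/X[3];print('lid',X)
for z in(0,50,100,150,200,250): print(z,proj(c,[X[0],X[1],z]).round(),'r',round(65*(1177-z)/369),'left edge',ray(c,430,140,z).round())
print(get_obs()['joint_positions'])
```

```text
lid [ 674.33442654 -506.55377243  256.7139083 ]
0 [472. 145.] r 207 left edge [ 693. -373.    0.]
50 [478. 141.] r 199 left edge [ 680. -358.   50.]
100 [485. 137.] r 190 left edge [ 668. -343.  100.]
150 [493. 132.] r 181 left edge [ 656. -327.  150.]
200 [502. 127.] r 172 left edge [ 643. -312.  200.]
250 [512. 122.] r 163 left edge [ 631. -297.  250.]
[-4.77017853e-01  6.28029232e-01  1.37143307e+00 -1.94441050e-05
  1.13944236e+00  9.35952737e-01]
```

In the tool's units: 55 mm is 0.0688, 40 mm is 0.05, 0.3 rad is 0.191.

```bash
echo '[[50, -0.0063, -0.01, 0, 0.0955], [50, -0.0063, -0.01, 0.025, 0.191], [50, -0.0063, -0.01, 0.05, 0.191], [50, -0.0063, -0.01, 0.0688, 0.191], [50, -0.0063, -0.01, 0.0688, 0.191]]' > path.dat && python3 shift.py path.dat; python3 go.py 585 -210 217
```

```text
time: 12.95
tool_pos: [582.4, -211.4, 235.4]
tcp_rot: [-3.141, 0.001, -0.142]
contact_force: [0.3, 1.2, -1.4]
grip_width: 55.9
finger_force: 30.0
t 12.95 p [ 582.4 -211.4  235.4] yaw -0.142 F [ 0.3  1.2 -1.4] shift [ 2.4 -1.7 18.4]
```

In the tool's units: 14 mm is 0.0175, 11 mm is 0.0138.

```bash
echo '[[50, 0, 0, 0.0075, 0], [50, 0, 0, 0.0138, 0], [50, 0, 0, 0.0175, 0], [50, 0, 0, 0.0175, 0]]' > path.dat && python3 shift.py path.dat|grep -E 'pos|contact';  echo '[[50, 0, 0, 0.0025, 0], [50, 0, 0, 0.0038, 0], [50, 0, 0, 0.0038, 0]]' > path.dat && python3 shift.py path.dat|grep -E 'pos|contact';echo '[[50, 0, 0, 0.0013, 0], [50, 0, 0, 0.0019, 0]]' > path.dat && python3 shift.py path.dat|grep -E 'pos|contact'
```

```text
tool_pos: [582.6, -211.4, 221.6]
contact_force: [0.0, -0.7, -1.4]
tool_pos: [582.6, -211.4, 218.7]
contact_force: [-0.3, 0.5, -1.7]
tool_pos: [582.6, -211.3, 217.2]
contact_force: [-0.0, -0.2, -1.0]
```

In the tool's units: 1 mm is 0.0013.

```bash
echo '[[50, 0, 0, 0.0013, 0], [50, 0, 0, 0.0013, 0]]' > path.dat && python3 shift.py path.dat|grep -E 'pos|contact';  echo '[[50, 0, 0, 0.0013, 0], [50, 0, 0, 0.0013, 0]]' > path.dat && python3 shift.py path.dat|grep -E 'pos|contact';echo '[[50, 0, 0, 0.0013, 0], [50, 0, 0, 0.0013, 0]]' > path.dat && python3 shift.py path.dat|grep -E 'pos|contact'
```

```text
tool_pos: [582.6, -211.4, 216.2]
contact_force: [-0.4, 0.6, -0.4]
tool_pos: [582.6, -211.4, 215.2]
contact_force: [-0.4, -0.0, -0.8]
tool_pos: [582.6, -211.4, 214.9]
contact_force: [-2.1, 1.2, 5.2]
```

In the tool's units: 1 mm is 0.0013.

```bash
echo '[[50, 0, 0, 0.0013, 0], [50, 0, 0, 0.0013, 0]]' > path.dat && python3 shift.py path.dat|grep -E 'pos|rot|contact'; echo '[[60, 0, 0, 0, 0], [75, 0, 0, 0, 0], [92, 0, 0, 0, 0], [92, 0, 0, 0, 0], [92, 0, 0, 0, 0]]' > path.dat && python3 shift.py path.dat; echo '[[92, 0, 0, -0.0188, 0], [92, 0, 0, -0.0563, 0], [92, 0, 0, -0.1, 0], [92, 0, 0, -0.15, 0], [92, 0, 0, -0.1875, 0]]' > path.dat && python3 shift.py path.dat; python3 go.py 440 -120 380
```

```text
tool_pos: [582.5, -211.3, 214.8]
tcp_rot: [3.141, -0.001, -0.142]
contact_force: [-5.3, 2.1, 11.0]
time: 15.7
tool_pos: [582.6, -211.4, 213.1]
tcp_rot: [3.142, 0.0, -0.142]
contact_force: [0.6, -0.4, -0.1]
grip_width: 91.2
finger_force: 0.0
time: 16.32
tool_pos: [582.5, -211.3, 366.5]
tcp_rot: [3.141, -0.003, -0.142]
contact_force: [-0.1, 0.4, 1.2]
grip_width: 92.0
finger_force: 0.0
t 16.325 p [ 582.5 -211.3  366.5] yaw -0.142 F [-0.1  0.4  1.2] shift [-154.   -70.2  -14. ]
```

Now I'll retreat in front of the bench and check from the top.

In the tool's units: -180 mm is -0.225, -165 mm is -0.2063.

```bash
echo '[[92, -0.0625, 0.0375, 0, 0], [92, -0.1375, 0.075, 0, 0], [92, -0.2063, 0.1125, 0, 0], [92, -0.225, 0.1375, 0, 0], [92, -0.225, 0.1375, 0, 0]]' > path.dat && python3 shift.py path.dat|grep -E 'pos|contact'
python3 - <<'E'
from h import *
c=capture('top');d=capture('side');w=capture('wrist')
a=c['color'][135:260,200:420,::-1];b=w['color'][:,:,::-1]
cv2.imwrite('pics/f.png',np.vstack([cv2.resize(a,(528,300),interpolation=2),cv2.resize(b[:,:],(528,300))]))
for n,u,v,z in [('inner',0,0,0)]:
    print(proj(c,[581,236,66]),proj(c,[582,-211,76]),proj(w,[582,-211,4]),proj(w,[582,-211,76]))
E
```

```text
tool_pos: [387.6, -295.7, 364.6]
contact_force: [-0.0, 0.2, -0.4]
[237.22703842 174.20209994] [384.97882983 170.84286299] [219.02763187  15.20332929] [187.48214345 -13.66359793]
```

View pics/f.png

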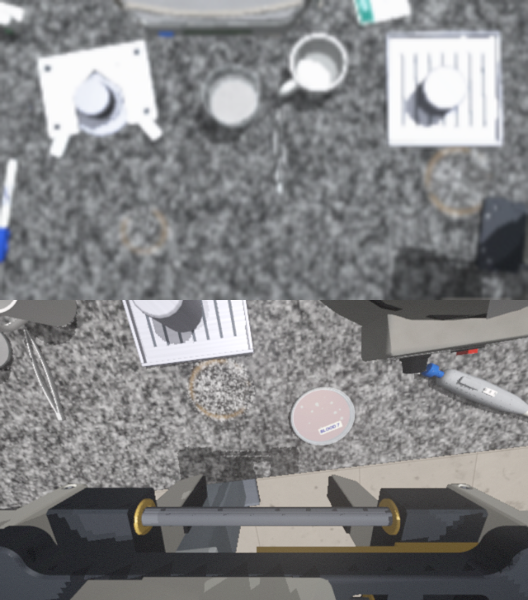

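The top view shows the outer beaker upright in the tray at crop (445,88), the inner in the fork at (93,97), and the bystanders unmoved. I'll check numerically that the inner is still home.

Run:
```python
from h import *
c=capture('top');g=c['color'].min(2)
print(g[160:194,226:254])
ax=np.array([np.cos(.156),np.sin(.156),0]);s=np.array([581,236,0.])
print('home flange front/back',proj(c,s+42*ax+[0,0,5]),proj(c,s-42*ax+[0,0,5]),'top circle',proj(c,s+[0,0,66]),proj(c,s+[0,0,66]+22.5*ax),'lip apex',proj(c,s+46.7*ax+[0,0,15]))
```

```text
[[252 252 252 252 252 252 252 252 252 252 252 252 252 252 252 252 252 252
  252 252 252 251 251 251 251 252 252 252]
 [252 252 252 252 252 252 252 252 252 252 252 252 252 252 252 252 252 252
  252 252 252 251 247 248 251 252 252 252]
 [252 252 252 252 252 252 252 252 252 252 252 251 251 250 251 252 252 252
  252 252 252 251 249 249 251 252 252 252]
 [252 252 252 252 252 252 252 252 252 252 252 251 244 238 246 250 251 252
  252 252 252 252 251 251 252 252 252 252]
 [252 252 252 252 252 252 252 252 252 252 251 246 219 193 221 240 248 251
  252 252 252 252 252 252 252 252 252 252]
 [252 252 252 252 252 252 252 252 252 251 248 229 189 181 202 219 234 247
  251 252 252 252 252 252 252 252 252 252]
 [252 252 252 252 252 252 252 252 251 249 235 204 203 219 225 222 217 229
  245 250 251 252 252 252 252 252 252 252]
 [252 252 252 252 252 252 252 251 250 242 220 210 222 233 236 233 223 212
  226 241 249 251 252 252 252 252 252 252]
 [252 252 252 252 252 252 252 250 244 233 223 228 232 237 237 232 227 222
  222 226 240 248 251 251 252 252 252 252]
 [252 252 252 252 252 252 251 247 239 233 233 2
[... 2361 characters left out ...]
7 237
  235 233 229 212 186 157 146 138 125 116]
 [251 251 246 235 224 209 180 138 123 137 165 180 191 208 220 223 225 219
  208 198 186 157 125 113 123 118 104 101]
 [251 248 227 181 148 131 123 113 112 114 129 141 156 168 172 173 181 172
  162 158 148 127 101  95 100  95  85  88]
 [251 245 196 129 105 104 111 108 110 115 124 135 146 143 131 127 140 138
  135 142 139 122 106  99  99  96  90  93]
 [250 235 167 107  98 108 118 111 110 123 133 137 139 131 116 112 125 130
  123 125 126 117 115 115 119 118 112 116]]
home flange front/back [239.45571241 164.37263817] [243.50346876 189.97686226] top circle [237.22703842 174.20209994] [236.09296359 166.98919232] lip apex [238.54777812 162.36982546]
```

The inner beaker's top circle measures about (237.4,174.2) against (237.2,174.2) predicted for home, and the flange's rear edge is at about 190 as expected. Handing in.

```bash
python3 -c "
from plant import bot, capture, get_obs
print(bot.close_job())"
```

```text
the job is handed in; nothing more can be done
None
```

I handed the job in: the inner beaker stayed home in the fork under the lips, the outer one stands mouth down on the tray floor, and the other things on the bench look unmoved; no verdict came back.

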